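Unbar the file rack and take out the blue-handled file

TASK

Lift the red retaining bar straight up out of the two open brackets of the file rack and lay it on the cork mat while both files still lie in their slots. Then take the blue-handled file out of the rack and lay it on the mat beside the bar, not on top of it. Put both down rather than dropping them, and leave the orange-handled file in its slot.

Things in the scene. Friction and masses are not known exactly. Their poses are not given: they have to be found in the camera images.
- bar: red retaining bar 14 x 250 x 14 mm (x, y, z), black grip block on its top's middle: 20 mm (x) by 44 mm (y), from 14 to 50 mm above the bar's underside. Origin: centre of the underside; y along the bar, z up. It starts loose in two open brackets of the rack, 50 mm above the table, 4 mm above the blades; 3 mm play along x. The prongs rise 22 mm above its underside, 112 mm each side of the middle.
- file_blue: the wanted file: blue handle 105 long, 24 wide, 22 mm high, flat steel blade 150 x 18 x 6 mm. Origin: on its axis in the handle, 20 mm behind the blade's root, a good place to grip; x towards the tip, z up. It starts loose in a rack slot, axis 43 mm above the table, square to the bar, which passes 80 mm ahead of the origin. Free beside the origin, and 35 mm below it, down to the base plate.
- file_orange: a like file with an orange handle in the other slot, 90 mm beside the blue one, to be left there; origin and axes alike. The fixed dark steel rack: base plate 240 x 250 x 8 mm; slotted cross-pieces under handles and tips (60 mm behind, 130 mm ahead of the file origins) rise to 54 mm, slot walls 14 mm high; its brackets, at 72 mm, are its highest parts.
- mat: cork mat fixed on the bench, 280 (x) x 340 (y) x 4 mm. Origin: centre of its underside; z up. A small white ring of tape (44 mm across, 18 mm high) stands near one corner, at +105 mm x, +135 mm y; the rest is empty. Between mat and rack the bench is clear.

How it is judged:
On the way:
1. the bar is out of its brackets and lies on the cork mat, let go, while both files are still in their slots (height (world z) of bar below 0.03 m and angle between bar's own y axis and vertical between 1.4 and 1.75 rad and x of bar in the frame of mat between -0.14 and 0.14 m and y of bar in the frame of mat between -0.17 and 0.17 m and contact force between the fingers and bar below 0.5 N and linear speed of bar below 0.03 m/s and distance of each of file_blue, file_orange from where it was at the start of the episode below 0.02 m), for 0.2 s.
At the end, for the whole second after the job is handed in: The bar and the blue-handled file lie level (within 10 degrees) and at rest on the cork mat, each with its origin over the mat and below 30 mm, not leaning on one another; the orange-handled file is within 20 mm of where it began (height (world z) of each of bar, file_blue below 0.03 m and angle between bar's own y axis and vertical between 1.4 and 1.75 rad and x of bar in the frame of mat between -0.14 and 0.14 m and y of bar in the frame of mat between -0.17 and 0.17 m and angle between file_blue's own x axis and vertical between 1.4 and 1.75 rad and x of file_blue in the frame of mat between -0.14 and 0.14 m and y of file_blue in the frame of mat between -0.17 and 0.17 m and contact force between file_blue and bar below 0.2 N and distance of file_orange from where it was at the start of the episode below 0.02 m and linear speed of each of bar, file_blue below 0.02 m/s); the robot touches nothing.
It fails at once if the bar is dropped or thrown: it moves faster than 0.9 m/s out of the fingers (a fall of more than about 40 mm) (linear speed of bar above 0.9 m/s and contact force between the fingers and bar below 0.1 N).
It fails at once if the blue-handled file is dropped or thrown: it moves faster than 0.9 m/s out of the fingers (a fall of more than about 40 mm) (linear speed of file_blue above 0.9 m/s and contact force between the fingers and file_blue below 0.1 N).
It fails at once if the orange-handled file is moved more than 30 mm (distance of file_orange from where it was at the start of the episode above 0.03 m).
It also fails if it takes over 64 s, if anything falls off the work surface, if the arm or the gripper's body presses on something with over 40 N, if the wrist force passes 120 N, or if a joint passes its speed limit or range.

ROBOT

A 7-joint arm with a two-finger parallel gripper is mounted at the origin on the work surface. World frame = base frame: x ahead of the robot, y to its left, z up, the work surface at z = 0. Lengths are in m, angles in rad, forces in N, time in s.
With the tool pointing down it reaches from about 0.425 to 0.95 m from the base axis. Payload 4.7 kg.
Tool frame: the origin (TCP) lies on the centre line of the jaws, within the pads' length; the fingertips stand robot.nose_length ahead of it and the grasp point (between the pads) lies 8 mm behind it (robot.nose_length is the distance from the TCP to the fingertips, in m); z points along the fingers, y is the line along which they close (so a half turn about z gives the same grasp; the last joint's range is limited). The gripper opens to 85 mm and grips with 20 to 120 N. Pads are 22 mm wide; open, the fingers measure 114 mm over their backs; the gripper's body (76 mm by 85 mm) begins 54 mm behind the grasp point. The pads swing forward as they close: fully open they stand 13 mm farther back than shut.
Start: joints at [-1.292, 0.469, -0.049, 1.532, 0.024, 1.141, -0.082], TCP at [0.204, 0.643, 0.242] pointing down, gripper open.
Joint ranges: [-2.59, 2.59], [-0.33, 1.99], [-1.39, 1.29], [0.1, 2.45], [-1.04, 4.18], [0.21, 1.99], [-2.66, 2.66]. Speed limits (rad/s): [2.57, 2.57, 3.14, 3.14, 3.14, 3.14, 3.14].

INTERFACE

Orientations are given as [roll, pitch, yaw] about the fixed x, y, z axes, in that order (R = Rz(yaw) Ry(pitch) Rx(roll)).
In Python, from plant import robot gives the robot as it stands. Calls block until the motion is done:
- robot.goto(position, orientation): joint-space move of the TCP to a pose.
- robot.move_straight(position, vel=0.15, attitude=None, contact_N=None): straight line of the TCP; attitude=None keeps the orientation; vel is the mean speed in m/s. With contact_N (N) it stops when the force on the tool has changed by that much, and returns True; else False.
- robot.move_joints(angles): joint-space move.
- robot.grip(opening, strength=None): opening from 0.0 (shut) to 1.0 (fully open); strength is the grip in N (None keeps the last); returns when the fingers have stopped.
- robot.sleep(seconds).
- robot.inverse_kinematics(position, orientation): joint angles nearest the present ones, or None.
- robot.sense(): the state.
- robot.grab_frame(name): name is "side" or "top" or "wrist"; returns a dict with "image" (384x512x3 uint8, red, green, blue), "range_z" (384x512 float32, m along the optical axis (not along the pixel's ray), 0 where there is no reading), "fx", "fy", "cx", "cy" (pixels), "R" (3x3) and "t" (3): a world point X has camera coordinates R X + t. Camera axes: x right, y down, z forward; pixel columns grow to the right and rows downward; lengths in m; the calibration is good to about 2 mm. A picture is of the moment at which its call begins.
A pose or a line that the arm cannot do raises robot.IKError and nothing moves.
- robot.close_job(): hands the job in; it is judged then, once.
The state is a dict: "t": time; "joint_pos": joint angles; "joint_velocities": joint speeds; "effort": joint torques, N m; "tcp_pos": TCP position; "tcp_rot": TCP orientation; "wrist_force": force on the tool from outside, world axes, zero at the start; "torque": the same for the moment, N m; "opening": opening from 0.0 (shut) to 1.0 (fully open); "gripper_force": force on a finger pad.
Only numpy, scipy, OpenCV 4.12 (cv2) and the standard library are available. Lean on these libraries where they do the work, as an engineer would, in place of code of your own. Each camera call takes 0.05 s, during which the arm holds its last target. There are 200 camera calls.

## Working session

There is one attempt and no reset: what is moved stays moved. The work goes in short steps, each a Python script; the robot and the scene stay as the last script left them, time stands still between calls to the robot, and variables do not carry over. Pictures are saved under pics/ and viewed, at most 10 in all, crops included, and the job is handed in when it is done.

```bash
ls; mkdir -p pics; python3 - <<'E'
from plant import robot
import cv2,numpy as np
print(robot.nose_length, robot.sense())
ims=[]
for n in("top","side"):
    f=robot.grab_frame(n); np.savez(f"{n}.npz",**f)
    cv2.imwrite(f"pics/{n}0.png",f["image"][:,:,::-1])
    print(n,f["R"],f["t"])
E
```

```text
pics
0.011 {'t': 0.0, 'joint_pos': array([-1.29185605,  0.469455  , -0.04856195,  1.53371397,  0.02413917,
        1.14097303, -0.0822936 ]), 'joint_velocities': array([-4.71131739e-04,  6.16266572e-05, -6.99295201e-04,  2.20293195e-04,
        2.84633962e-04, -1.05173317e-03, -1.73690728e-03]), 'effort': array([ 8.08591940e-04, -5.10305572e+01, -4.67350858e-02, -2.37713081e+01,
        1.05358593e-02,  7.54818408e-03, -1.29697793e-05]), 'tcp_pos': array([0.20437266, 0.64272495, 0.24124367]), 'tcp_rot': array([-3.13963362e+00,  1.22167700e-04,  2.83377789e+00]), 'wrist_force': array([-0.18305299,  0.49773866, -0.14189587]), 'torque': array([-0.0108055 ,  0.00436028,  0.01703927]), 'gripper_force': 0.0, 'opening': 0.9951711317134994}
top [[ 0.02433869 -0.99960755  0.01387008]
 [-0.98617358 -0.02628188 -0.16361825]
 [ 0.16391857 -0.00969605 -0.98642622]] [-0.03876333  0.59670632  0.94620392]
side [[ 0.98116233 -0.19230478 -0.0184216 ]
 [-0.10692486 -0.46116375 -0.88084906]
 [ 0.16089611  0.86622564 -0.47303866]] [-0.54929563  0.10748283  0.8961049 ]
```

View pics/top0.png

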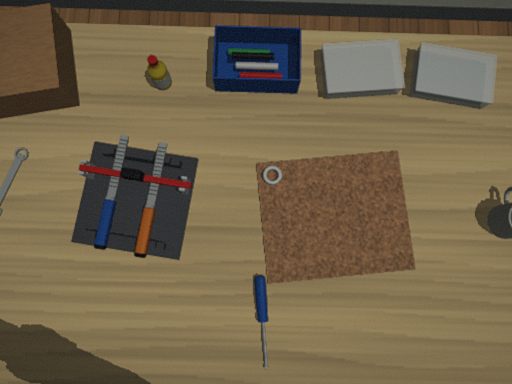

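View pics/side0.png

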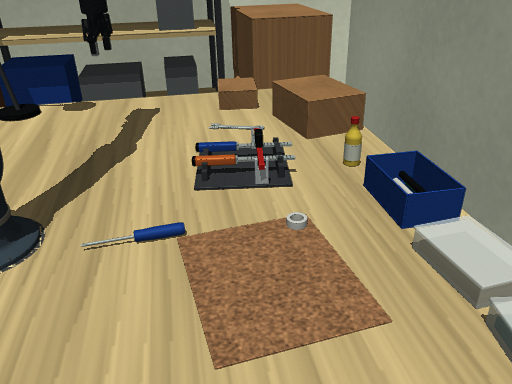

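The top view shows the rack around (137,200), with the bar from (80,168) to (190,184) and its grip at (132,174). The blue handle is at about (105,222), the orange one at (147,230), the mat at (335,215) and the ring at (272,175). The side view agrees. The blue-handled screwdriver at (262,300) is a decoy.

```bash
cat > meas.py <<'E'
import numpy as np, cv2
def cloud(f):
    z=f["range_z"]; v,u=np.mgrid[:z.shape[0],:z.shape[1]]
    c=np.dstack([(u-f["cx"])/f["fx"]*z,(v-f["cy"])/f["fy"]*z,z])
    return (c-f["t"])@f["R"]
def masks(f):
    h,s,v=cv2.split(cv2.cvtColor(f["image"],cv2.COLOR_RGB2HSV))
    ok=(f["range_z"]>0)&(s>130)&(v>50)
    return {"red":ok&((h<5)|(h>174)),"blue":ok&(h>100)&(h<130),"orange":ok&(h>7)&(h<16)&(s>190)}
def describe(p):
    (c,(w,l),a)=cv2.minAreaRect(p[:,:2].astype(np.float32)*1000)
    d=np.linalg.svd(p[:,:2]-p[:,:2].mean(0),full_matrices=False)[2][0]
    return dict(n=len(p),rect=np.round(c,1),size=np.round((w,l),1),ang=round(a,1),mean=np.round(p.mean(0),4),
        zmed=round(float(np.median(p[:,2])),4),zp=np.round(np.percentile(p[:,2],[5,95]),3),yaw=round(np.degrees(np.arctan2(d[1],d[0])),2))
E
python3 - <<'E'
from meas import *
f=np.load("top.npz"); P=cloud(f); M=masks(f)
roi=np.zeros(P.shape[:2],bool); roi[130:265,65:205]=1
for k,m in M.items(): print(k,describe(P[m&roi]))
im=f["image"].astype(int)
# grip block
g=roi&(P[...,2]>.09)&(P[...,2]<.115); print("grip",describe(P[g]))
for k in ("blue","orange"):
    q=P[M[k]&roi]; 
# mat
h,s,v=cv2.split(cv2.cvtColor(f["image"],cv2.COLOR_RGB2HSV))
r2=np.zeros_like(roi); r2[140:290,245:425]=1
print(h[215,335],s[215,335],v[215,335],h[330,400],s[330,400],v[330,400], P[215,335],P[330,400])
m=(r2&(h<15)&(s>90)&(v<150)).astype(np.uint8)
m=cv2.morphologyEx(cv2.morphologyEx(m,cv2.MORPH_CLOSE,np.ones((5,5))),cv2.MORPH_OPEN,np.ones((9,9)))
print("mat",describe(P[(m>0)&(f["range_z"]>0)&(P[...,2]<.02)]))
print("ring",describe(P[r2&(P[...,2]>.013)]))
E
```

```text
red {'n': 600, 'rect': array([608.5, 243.2]), 'size': array([249.3,  14.5]), 'ang': 82.0, 'mean': array([0.6072, 0.2396, 0.064 ]), 'zmed': 0.0653, 'zp': array([0.057, 0.068]), 'yaw': np.float64(82.14)}
blue {'n': 533, 'rect': array([505.1, 305.5]), 'size': array([ 31.1, 100.4]), 'ang': 76.6, 'mean': array([0.5039, 0.304 , 0.0546]), 'zmed': 0.055, 'zp': array([0.049, 0.058]), 'yaw': np.float64(171.81)}
orange {'n': 414, 'rect': array([489. , 217.5]), 'size': array([ 27., 100.]), 'ang': 80.1, 'mean': array([0.4899, 0.2163, 0.0548]), 'zmed': 0.0551, 'zp': array([0.051, 0.058]), 'yaw': np.float64(171.7)}
grip {'n': 211, 'rect': array([608.8, 243.5]), 'size': array([45.5, 20.2]), 'ang': 81.2, 'mean': array([0.608 , 0.242 , 0.1004]), 'zmed': 0.101, 'zp': array([0.094, 0.104]), 'yaw': np.float64(-96.9)}
14 118 110 22 93 146 [ 0.53883474 -0.21091974  0.00460608] [ 0.28475155 -0.3559569   0.00178177]
mat {'n': 16908, 'rect': array([ 539.3, -208.6]), 'size': array([277.9, 339.3]), 'ang': 6.8, 'mean': array([ 0.5345, -0.2094,  0.0055]), 'zmed': 0.0055, 'zp': array([0.002, 0.009]), 'yaw': np.float64(100.7)}
ring {'n': 442, 'rect': array([509.3, -49.7]), 'size': array([281.8,  80.5]), 'ang': 3.4, 'mean': array([ 0.4939, -0.0431,  0.2607]), 'zmed': 0.0249, 'zp': array([0.018, 1.032]), 'yaw': np.float64(-7.26)}
```

The measurements agree with the given sizes: bar 249x14.5 mm with its top at about 65 mm, grip top at about 100 mm, files square to the bar, mat 278x339 mm. The ring reading was contaminated, so I'll use its given position on the mat. Next I'll check the reach, then grip the bar along its length, where it has free play.

```bash
cat > cfg.py <<'E'
import numpy as np
from plant import robot
r=np.radians
def down(deg): return [np.pi,0,(r(deg)+np.pi)%(2*np.pi)-np.pi]
BAR=np.array([.6087,.2433]); RACK=-8.0
d=lambda a:np.array([np.cos(r(a)),np.sin(r(a))])
FB=np.array([.5365,.2998])
MAT=np.array([.5393,-.2086]); MY=6.8
def mat(x,y): return MAT+x*d(MY)+y*d(MY+90)
BARP=mat(.06,-.03); FILP=mat(-.06,.04)
YB,YBP=172,172+14.8      # tool yaw at bar pick/place
YF,YFP=172,172-75.2      # file tip to mat -y
def p(xy,z): return [*xy,z]
E
python3 - <<'E'
from cfg import *
for n,xy,z,y in (("b",BAR,.2,YB),("b",BAR,.078,YB),("bp",BARP,.2,YBP),("bp",BARP,.03,YBP),("f",FB,.045,YF),("fp",FILP,.2,YFP),("fp",FILP,.015,YFP)):
    q=robot.inverse_kinematics(p(xy,z),down(y)); print(n,xy,None if q is None else np.round(q,2))
robot.goto(p(BAR,.16),down(YB))
f=robot.grab_frame("wrist"); np.savez("w1.npz",**f)
import cv2; cv2.imwrite("pics/w1.png",f["image"][:,:,::-1])
s=robot.sense(); print(s["t"],s["tcp_pos"],s["tcp_rot"])
E
```

```text
b [0.6087 0.2433] [-0.53  0.47  0.12  1.64 -0.06  1.04  1.04]
b [0.6087 0.2433] [-0.5   0.6   0.08  1.73 -0.07  0.81  1.04]
bp [ 0.60243005 -0.23128473] [-0.19  0.53  0.71  1.69 -0.39  1.07  2.33]
bp [ 0.60243005 -0.23128473] [ 0.07  0.68  0.32  1.79 -0.3   0.73  2.25]
f [0.5365 0.2998] [-0.6   0.6   0.03  1.84 -0.02  0.7   0.87]
fp [ 0.47498591 -0.17598562] [-0.48  0.33  0.94  2.01 -0.33  0.95  0.74]
fp [ 0.47498591 -0.17598562] [-0.28  0.64  0.73  2.14 -0.75  0.63  1.1 ]
2.2167 [0.60814795 0.2450491  0.16014449] [ 3.14072557e+00 -1.48892101e-04  3.00441730e+00]
```

View pics/w1.png

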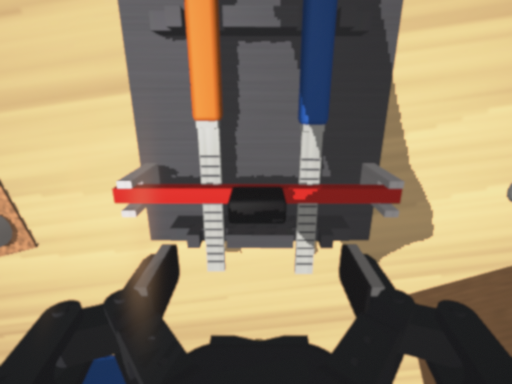

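The wrist view shows the grip block at (257,205), centred between the jaws (centre column about 259), with the tool square to the bar. I'll cross-check with the wrist depth, then grip and lift.

```bash
python3 - <<'E'
from cfg import *
from meas import *
f=np.load("w1.npz"); P=cloud(f); M=masks(f)
for k,lo in (("red",.055),("blue",.035),("orange",.035)):
    m=M[k]&(P[...,2]>lo)&(P[...,2]<.08)&(np.hypot(P[...,0]-.56,P[...,1]-.25)<.2); m[300:]=0
    print(k,describe(P[m]))
robot.move_straight(p(BAR,.077),vel=.1,contact_N=8)
robot.grip(0.0,60); s=robot.sense(); print(s["tcp_pos"],s["opening"],s["gripper_force"],s["wrist_force"])
if s["gripper_force"]>10:
    robot.move_straight(p(BAR,.12),vel=.06)
    s=robot.sense(); print(s["t"],s["tcp_pos"],s["opening"],s["gripper_force"],s["wrist_force"])
    f=robot.grab_frame("side"); cv2.imwrite("pics/s2.png",f["image"][90:220,150:340,::-1].repeat(3,0).repeat(3,1))
E
```

```text
red {'n': 4080, 'rect': array([608.5, 243.4]), 'size': array([248.1,  19.1]), 'ang': 83.0, 'mean': array([0.6081, 0.2451, 0.0636]), 'zmed': 0.0642, 'zp': array([0.057, 0.065]), 'yaw': np.float64(-97.89)}
blue {'n': 3842, 'rect': array([511.9, 304.7]), 'size': array([24.2, 90. ]), 'ang': 82.0, 'mean': array([0.5095, 0.304 , 0.0535]), 'zmed': 0.054, 'zp': array([0.05 , 0.055]), 'yaw': np.float64(-7.78)}
orange {'n': 1146, 'rect': array([497.8, 216.4]), 'size': array([23.6, 86. ]), 'ang': 82.2, 'mean': array([0.4975, 0.2213, 0.0525]), 'zmed': 0.053, 'zp': array([0.049, 0.055]), 'yaw': np.float64(-7.32)}
[0.60919003 0.24347392 0.0777234 ] 0.5053246708879746 61.66571617126465 [ 0.43827421 -0.19744087  3.55654747]
4.5333 [0.60838118 0.24323995 0.11974125] 0.508386565655277 61.118552684783936 [-0.31430344 -0.45061578 -1.69022012]
```

View pics/s2.png

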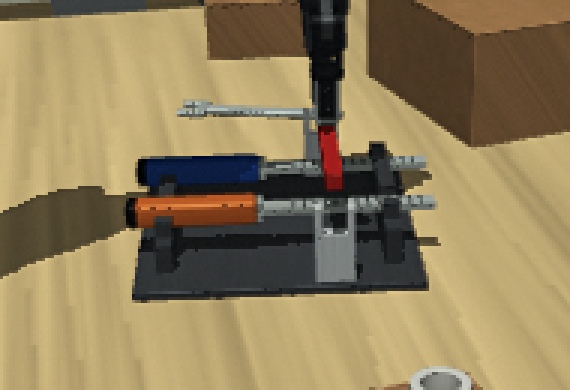

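The bar is lifted clear of the brackets and both files are still in their slots. The wrist view puts the blue origin at (0.5366, 0.301), which agrees with the top view. I'll carry the bar to the mat.

```bash
python3 - <<'E'
from cfg import *
import cv2
robot.move_straight(p(BAR,.22),vel=.15)
robot.goto(p(BARP,.15),down(YBP)); s=robot.sense(); print(s["t"],s["tcp_pos"],s["opening"],s["gripper_force"])
robot.move_straight(p(BARP,.045),vel=.12)
c=robot.move_straight(p(BARP,.024),vel=.02,contact_N=5)
s=robot.sense(); print(c,s["tcp_pos"],s["wrist_force"])
if s["tcp_pos"][2]<.038:
    robot.grip(0.85); robot.move_straight(p(BARP,.15),vel=.12)
    robot.sleep(.2)
s=robot.sense(); print(s["t"],s["tcp_pos"],s["opening"])
robot.goto(p(FB,.15),down(YF))
s=robot.sense(); print(s["t"],s["tcp_pos"],s["tcp_rot"])
f=robot.grab_frame("top"); np.savez("top3.npz",**f); cv2.imwrite("pics/top3.png",f["image"][:,:,::-1])
f=robot.grab_frame("wrist"); np.savez("w3.npz",**f)
from meas import *
P=cloud(f); m=masks(f)["blue"]&(P[...,2]>.035)&(P[...,2]<.08); m[300:]=0; m&=np.hypot(P[...,0]-.51,P[...,1]-.30)<.12
print(describe(P[m]))
E
```

```text
7.15 [ 0.60325834 -0.2294885   0.15001956] 0.5082784825184097 61.10973000526428
True [ 0.60254112 -0.23129747  0.03174769] [0.89777384 0.22322771 3.74808218]
10.6083 [ 0.60205954 -0.23116211  0.14917895] 0.8524696090232093
12.5417 [0.53734051 0.29834498 0.15005104] [-3.14100513e+00  5.90646718e-04  2.99975253e+00]
{'n': 3295, 'rect': array([506.9, 305.8]), 'size': array([ 23.6, 100.4]), 'ang': 82.0, 'mean': array([0.5026, 0.3063, 0.0538]), 'zmed': 0.054, 'zp': array([0.051, 0.055]), 'yaw': np.float64(-7.81)}
```

View pics/top3.png

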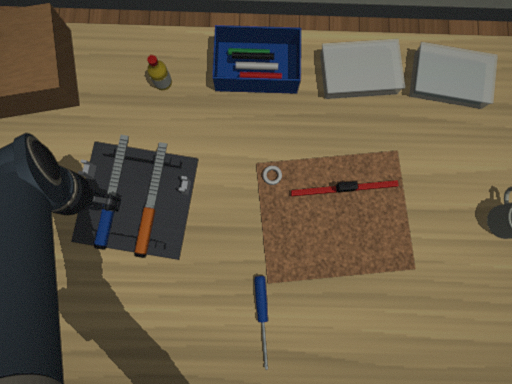

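The bar lies flat on the mat from (290,192) to (398,184), clear of the ring, and both files are still in place. Next I'll pick up the blue file, gripping high enough that the fingertips stay clear of the mat when I lay it down.

```bash
sed -i 's/^FB=.*/FB=np.array([.5370,.3014])/' cfg.py; python3 - <<'E'
from cfg import *
import cv2
robot.move_straight(p(FB,.045),vel=.1,contact_N=8)
robot.grip(0.0,90); s=robot.sense(); print(s["tcp_pos"],s["opening"],s["gripper_force"],s["wrist_force"])
if s["gripper_force"]>10:
    robot.move_straight(p(FB,.12),vel=.06)
    s=robot.sense(); print(s["t"],s["tcp_pos"],s["opening"],s["gripper_force"],s["wrist_force"],s["torque"])
    f=robot.grab_frame("side"); cv2.imwrite("pics/s4.png",f["image"][70:220,150:340,::-1].repeat(3,0).repeat(3,1))
E
```

```text
[0.5372478  0.30163015 0.04565833] 0.2596855308263898 89.4585371017456 [-1.79111072 -0.84565594  6.03206475]
15.75 [0.53669168 0.30124038 0.1195006 ] 0.26167228253428293 88.89867782592773 [ 0.08122736 -0.75977627 -1.85518571] [-0.01496999  0.05941797 -0.00170877]
```

View pics/s4.png

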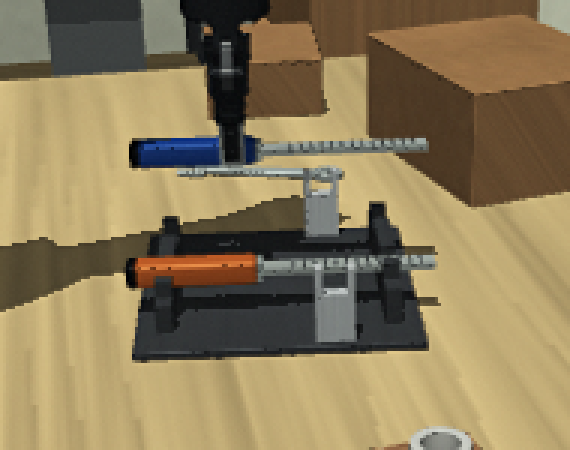

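The blue file is held level and the orange one hasn't moved. I'll place the blue file on the near side of the mat.

```bash
python3 - <<'E'
from cfg import *
import cv2
robot.move_straight(p(FB,.22),vel=.15)
robot.goto(p(FILP,.16),down(YFP)); s=robot.sense(); print(s["t"],s["tcp_pos"],s["opening"],s["gripper_force"])
robot.move_straight(p(FILP,.035),vel=.12)
c=robot.move_straight(p(FILP,.0145),vel=.02,contact_N=4)
s=robot.sense(); print(c,s["tcp_pos"],s["wrist_force"])
if s["tcp_pos"][2]<.03:
    robot.grip(0.8); robot.move_straight(p(FILP,.16),vel=.12)
    robot.goto([.45,.15,.3],down(YFP))
s=robot.sense(); print(s["t"],s["tcp_pos"],s["opening"],s["wrist_force"])
f=robot.grab_frame("top"); np.savez("top5.npz",**f); cv2.imwrite("pics/top5.png",f["image"][:,:,::-1])
from meas import *
P=cloud(f); M=masks(f)
for k in ("blue","red"):
    m=M[k]&(np.hypot(P[...,0]-MAT[0],P[...,1]-MAT[1])<.2)&(P[...,2]<.1); print(k,describe(P[m]))
m=M["orange"]; m[:,:65]=0;m[:,205:]=0;m[:130]=0;m[265:]=0; print(describe(P[m&(P[...,2]<.1)]))
E
```

```text
18.3833 [ 0.47600942 -0.1745732   0.16003268] 0.26190085122963863 88.67583274841309
True [ 0.47485083 -0.17592445  0.01763467] [-0.57966333 -0.85175191  4.46578416]
23.5667 [0.45008538 0.148808   0.29954894] 0.7969938754116309 [ 0.11222571 -0.82869987 -0.84484728]
blue {'n': 426, 'rect': array([ 470.3, -144.6]), 'size': array([21.7, 99. ]), 'ang': 7.0, 'mean': array([ 0.4701, -0.1438,  0.0302]), 'zmed': 0.0303, 'zp': array([0.026, 0.034]), 'yaw': np.float64(-83.37)}
red {'n': 517, 'rect': array([ 600.3, -230.6]), 'size': array([ 16. , 248.3]), 'ang': 6.9, 'mean': array([ 0.6004, -0.2276,  0.0188]), 'zmed': 0.019, 'zp': array([0.014, 0.022]), 'yaw': np.float64(-83.2)}
{'n': 41, 'rect': array([525.7, 206.1]), 'size': array([21.9, 13.2]), 'ang': 3.6, 'mean': array([0.529 , 0.205 , 0.0545]), 'zmed': 0.0546, 'zp': array([0.05 , 0.058]), 'yaw': np.float64(-161.26)}
```

View pics/top5.png

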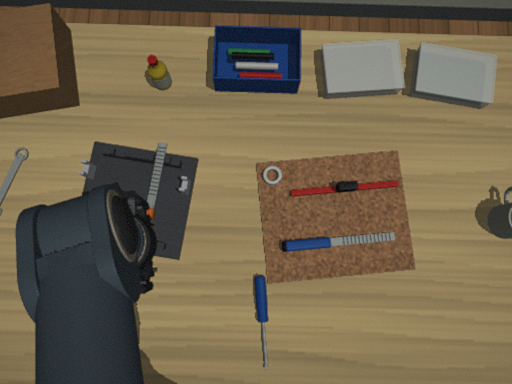

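The file lies at (285..394, 242) on the mat, about 120 mm from the bar at (291..398, 188). The orange file's visible part is where it was, and the arm is clear.

```bash
python3 -c "
from plant import robot
robot.sleep(.5); print(robot.close_job())"
```

```text
the job is handed in; nothing more can be done
None
```

I handed the job in at about 24 s of the 64 s: the bar and the blue file lie flat on the mat about 130 mm apart, and the orange file is still in its slot; no verdict was returned.

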